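# Lock the sealing jar's collar with its snap ring

### The arm

A 6-joint arm with a two-finger parallel gripper is mounted at the origin on the work surface. World frame = base frame: x ahead of the robot, y to its left, z up, the work surface at z = 0. Lengths are in m, angles in rad, forces in N, time in s.
With the tool pointing down it reaches from about 0.3 to 0.775 m from the base axis. Payload 14.6 kg.
Tool frame: the origin (TCP) lies at the very end of the fingers, on their centre line; the grasp point (between the pads) lies 19 mm behind it; z points along the fingers, y is the line along which they close (so a half turn about z gives the same grasp; the last joint's range is limited). The gripper opens to 94 mm and grips with 3 to 60 N. Pads are 16 mm wide; open, the fingers measure 119 mm over their backs; the gripper's body (75 mm by 177 mm) begins 78 mm behind the grasp point.
Start: joints at [1.266, 0.3, 1.521, -0, 1.321, -0.067], TCP at [0.13, 0.535, 0.205] pointing down, gripper open.
Joint ranges: [-3.03, 3.03], [-0.79, 2.21], [0.23, 2.52], [-1.04, 4.18], [0, 3.07], [-2.55, 2.55]. Speed limits (rad/s): [2.22, 2.22, 2.57, 3.14, 3.14, 3.14].

### API

Orientations are given as [roll, pitch, yaw] about the fixed x, y, z axes, in that order (R = Rz(yaw) Ry(pitch) Rx(roll)).
In Python, from station import ctrl gives the robot as it stands.
- The arm moves only by the tool move_arm, never from a script. Its argument "increments" is a list of rows, each a list of 7 numbers: the opening, from 0 (shut) to 1 (fully open), then the shift along the tool's x, y, z in units of 50 mm (1.0 is 50 mm), then the turn, a rotation vector about the tool's x, y, z in rad. In form: [[claw, tx, ty, tz, rx, ry, rz], ...]. A call has 1 to 20 rows; each row shifts and turns the commanded pose from where the row before left it, along the tool's axes as they then stand; what a row does not reach is not made up. A row lasts 1/10 s, in which the tool goes at most 50 mm and 8.59 degrees, less where a joint would pass 70% of its speed; a pose out of reach is approached as far as the arm can. A call is refused whole if a number of a shift passes 1 or a number of a turn 0.15, either way. A call with a gripper value outside its range is refused whole. The fingers move at their own pace and stop on an object; "force" is the grip in N (left out, the last holds). Time passes only in rows, so rows that do not move let the fingers close. It gives the time, the measured TCP pose, the force, the opening and the grip force at its end, in the units of the state.
- ctrl.get_obs(): the state, without advancing time (a new reading comes with each control period).
- ctrl.camera(name): name is "scene" or "top" or "wrist"; returns a dict with "color" (480x640x3 uint8, blue, green, red), "K" (3x3 intrinsics, pixels), "pose" (4x4, takes a point from camera to world coordinates); the wrist camera has in their place "tool_from_camera" (4x4, takes a point from camera to tool coordinates, whose origin is the TCP and whose axes are the flange's). Camera axes: x right, y down, z forward; pixel columns grow to the right and rows downward; lengths in m; the calibration is good to about 2 mm. A picture is of the moment at which its call begins: read the wrist's pose just before it. There is no depth.
- ctrl.hand_in(): hands the job in; it is judged then, once.
Trained networks look in a picture, given as the dict that the camera call returned (one of the last four; its "shot" number tells which), for a name from the list of things; names that differ only in an ending like _2 or _b are one class to them, and where a whole thing is asked for, a point or a joint stands for the part that bears it (a point fixed in the world has none). Each returns a list of dicts, best first, with "conf" (0 to 1); they miss things now and then, are a little off and sometimes report something else, mostly with a low value. They report only what shows in the picture. A call takes as long as a camera call. They do not tell look-alikes from the thing itself.
- ctrl.cut_out(name, picture): "mask" (480x640 bool, what is visible of it) and "centre" ([row, column] in pixels, amid what is visible of it).
The state is a dict: "time_s": time; "qpos": joint angles; "joint_vel": joint speeds; "tau": joint torques, N m; "ee_pos": TCP position; "eef_rot": TCP orientation; "force": force on the tool from outside, world axes, zero at the start; "moment": the same for the moment, N m; "grip_width": finger opening in m; "grip_force": force on a finger pad.
Only numpy, scipy, OpenCV 4.12 (cv2) and the standard library are available. Lean on these libraries where they do the work, as an engineer would, in place of code of your own. Each camera call takes 0.05 s, during which the arm holds its last target. There are 200 camera calls.

### The job

Lock the sealing jar: take the snap ring by its two eyes and squeeze them so its jaws spread, lower it over the jar's spindle and push the sprung collar down with it until the jaws stand level with the spindle's groove, then let the ring contract into the groove so that it alone keeps the collar down. Press gently, never with more than 20 N on the collar or the spindle, and leave the other things on the bar where they are.

Things in the scene. Friction and masses are not known exactly. Their poses are not given: they have to be found in the camera images.
- clip: Steel snap ring, 63 mm tall, 0.1 kg, standing loose. Origin: ring centre at its underside, z up. Two half-ring jaws (heights 0 to 6 mm, 37 mm outside) face each other along its y axis; each jaw's arm crosses through a dark yoke (26 x 20 mm, heights 24 to 32 mm) to an upright ear on the other side, so squeezing the ears together along y SPREADS the jaws. Same after a half turn about z.
- clip_eyes (a point): Midpoint between the ring's two ears, 53 mm above its underside, level with the round black eyes. Flat ears, 24 mm wide along x, 5 mm thick, heights 33 to 63 mm; outer faces 54 mm apart along y at rest, 34 mm at the stop. 4 N per ear starts them moving, 14 N holds them at the stop. Jaw stems below them move out to 31 mm from the centre: keep fingertips 34 mm or more above the underside.
- jaw_a (a joint): How far the jaw on the ring's +y side has moved out, m: 0 contracted, about 0.001 when closed in the groove, about 0.005 when closed on the spindle's thicker head, 0.010 fully spread (then it passes over the head with about 2.5 mm to spare all round).
- jaw_b (a joint): The same for the jaw on the ring's -y side.
- jar: Sealing jar: round glass with walnuts, 92 mm across, fast on the bar by a rubber foot. Origin: centre of its underside, z up. On its axis a steel spindle stands out of the cap, rigid, its height set within 32 mm. From its top: a head 28 mm across, 10 mm high (top 3 mm tapered), then a groove 20 mm across, 12.5 mm high, whose bottom is 98 to 130 mm above the bar: unmeasured, must be felt.
- jar_cap (a point): Centre of the top of the jar's steel cap, 92 mm above the bar. Above it a flat aluminium collar, 56 mm across, 6 mm thick, surrounds the spindle on a spring. At rest its top stands 14 mm above the groove's bottom, hiding the groove, and the spindle's top stands 8.5 mm above the collar.
- collar (a joint): How far the collar is pushed down, m: 0 at rest, 0.0135 at its hard stop. Its spring resists with 2.4 N plus 0.6 N per mm. Jaws resting on it are level with the groove from 0.0075 (7 N) to the stop (10.5 N, rising steeply beyond): press with 9 to 12 N, then let go. The collar then lifts the contracted ring against the head and stays at about 0.0075.
- egg_cup: Teal ceramic egg cup, 50 mm across, 62 mm tall, standing; origin centre of its foot. Leave it.
- garlic_press: Stainless garlic press lying on the bar, about 200 mm long along its x, 42 mm wide, 30 mm tall. Origin on the bar under the middle of its length. Leave it.
- tongs: Aluminium salad tongs lying on the bar, about 260 mm long along their x, 94 mm wide, 12 mm tall. Origin on the bar under their middle. Leave them.
- storage_jar: Plain round glass storage jar with a steel twist cap and no spindle, 92 mm across, 109 mm tall; origin centre of its underside. Leave it.
- mug: White mug, 80 mm across, 85 mm tall; origin centre of its underside. Leave it.
- organiser: Clear organiser with a pull-out drawer, 180 x 240 mm, 105 mm tall, fixed; origin centre of its underside. Not needed.
Mind the look-alikes: they are no part of the job. There is more than one size of the clip; the job needs the larger.

How it is judged:
By the outcome, as a careful person would: the job done as asked, in the order asked, and still so for the second after the job is handed in, with the robot touching nothing.
It also fails if it takes over 43 s, if anything falls off the work surface, if the arm or the gripper's body presses on something with over 40 N, if the wrist force passes 120 N, or if a joint passes its speed limit or range.

## Working session

There is one attempt and no reset: what is moved stays moved. The work goes in short steps, Python scripts to look and compute and a tool call to move; the robot and the scene stay as the last step left them, time stands still between calls to the robot, and variables do not carry over. Pictures are saved under pics/ and viewed, at most 12 in all, crops included, and the job is handed in when it is done.

Besides the shell and the picture viewer there is one more tool, called after ">>>" as a command line: name --pt "numbers of a row" for each row, then --argument value for the rest. move_arm: Moves the arm, as the interface text tells. Its arguments: {"type":"object","properties":{"increments":{"type":"array","items":{"type":"array","items":{"type":"number"}}},"force":{"type":"number"}},"required":["increments"]}

```bash
mkdir -p pics; cat > h.py <<'E'
import numpy as np, cv2
from station import ctrl
from scipy.spatial.transform import Rotation as R
def onplane(c,uv,z):
    d=np.linalg.inv(c["K"])@np.array([uv[0],uv[1],1.0]); P=np.array(c["pose"]); d=P[:3,:3]@d; o=P[:3,3]
    return o+d*(z-o[2])/d[2]
def proj(c,p):
    P=np.linalg.inv(np.array(c["pose"])); q=c["K"]@(P[:3,:3]@np.array(p)+P[:3,3]); return q[:2]/q[2]
E
python3 - <<'E'
from h import *
o=ctrl.get_obs(); print(o)
for n in("top","scene"):
    c=ctrl.camera(n); cv2.imwrite(f"pics/{n}0.png",c["color"])
    print(n,np.array(c["pose"]).round(3).tolist())
    for t in("clip","jar","jar_cap","clip_eyes"):
        for d in ctrl.cut_out(t,c)[:4]:
            r,cc=d["centre"]; print(t,round(d["conf"],2),[round(r),round(cc)],d["mask"].sum(),onplane(c,(cc,r),0.04).round(3))
E
```

```text
{'time_s': 0.0, 'qpos': array([ 1.26643307e+00,  3.00452067e-01,  1.52160139e+00, -5.92117776e-06,
        1.32069298e+00, -6.65984454e-02]), 'joint_vel': array([-1.13358524e-03,  3.31039235e-04, -2.57202334e-05, -1.06238259e-03,
       -9.35958874e-04,  2.39047629e-04]), 'tau': array([ 1.59705891e-03, -5.31809735e+01, -3.52733624e+01,  7.08385441e-02,
        2.43708916e-02, -9.34445234e-05]), 'ee_pos': array([0.12946455, 0.53426813, 0.20488818]), 'eef_rot': array([-3.14044105e+00, -7.10606750e-05,  2.90382927e+00]), 'force': array([ 0.53640085,  0.25293078, -0.32810702]), 'moment': array([ 0.00487218, -0.02992608, -0.01424001]), 'grip_force': 0.0, 'grip_width': 0.09400304211622809}
top [[0.012, -0.989, 0.15, 0.429], [-1.0, -0.015, -0.019, 0.0], [0.021, -0.15, -0.988, 1.282], [0.0, 0.0, 0.0, 1.0]]
clip 0.72 [276, 232] 346 [0.536 0.141 0.04 ]
clip 0.51 [240, 222] 178 [0.613 0.162 0.04 ]
jar 0.69 [288, 362] 1744 [ 0.515 -0.13   0.04 ]
jar_cap 0.84 [291, 359] 1719 [ 0.509 -0.125  0.04 ]
clip_eyes 0.57 [276, 233] 306 [0.536 0.138 0.04 ]
clip_eyes 0.52 [238, 226] 173 [0.616 0.155 0.04 ]
scene [[0.883, 0.245, -0.401, 1.095], [0.47, -0.473, 0.745, -0.949], [-0.007, -0.846, -0.533, 0.782], [0.0, 0.0, 0.0, 1.0]]
clip 0.81 [233, 325] 394 [0.546 0.118 0.04 ]
clip 0.75 [239, 356] 210 [0.626 0.128 0.04 ]
jar 0.66 [278, 262] 2376 [ 0.51  -0.108  0.04 ]
jar 0.39 [390, 283] 17243 [ 0.715 -0.364  0.04 ]
jar_cap 0.83 [276, 262] 2375 [ 0.507 -0.102  0.04 ]
clip_eyes 0.76 [229, 328] 383 [0.542 0.141 0.04 ]
clip_eyes 0.74 [239, 357] 114 [0.626 0.132 0.04 ]
```

```bash
python3 - <<'E'
import cv2
t=cv2.imread("pics/top0.png"); cv2.imwrite("pics/top0z.png",cv2.resize(t[200:340,170:410],(800,467),interpolation=cv2.INTER_CUBIC))
s=cv2.imread("pics/scene0.png"); cv2.imwrite("pics/scene0z.png",cv2.resize(s[190:340,200:400],(800,600),interpolation=cv2.INTER_CUBIC))
E
```

```text
(no output)
```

View pics/scene0.png

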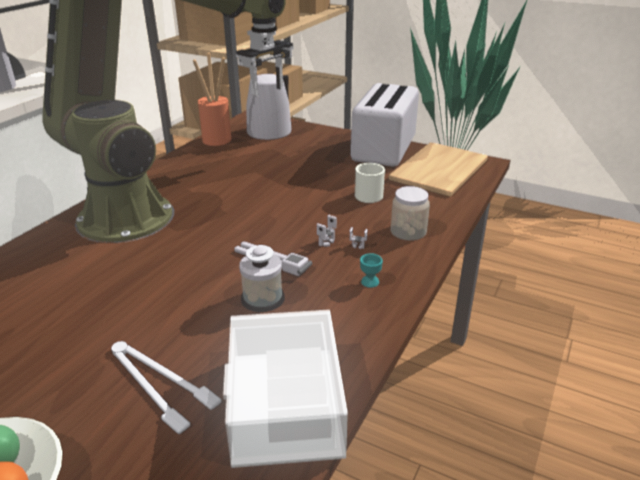

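View pics/top0.png

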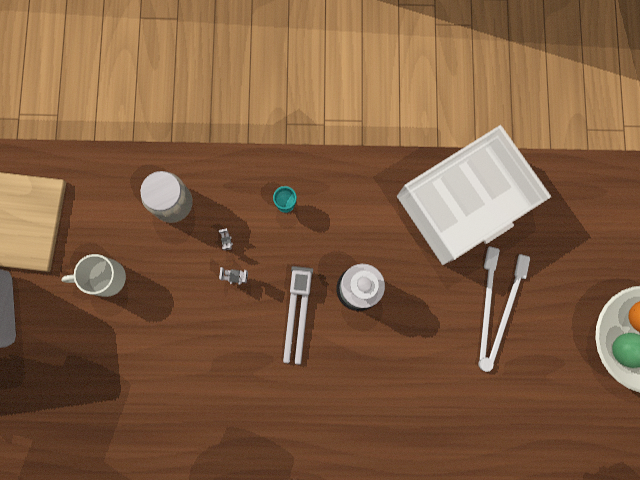

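```bash
ls pics
```

```text
scene0.png
scene0z.png
top0.png
top0z.png
```

View pics/scene0z.png

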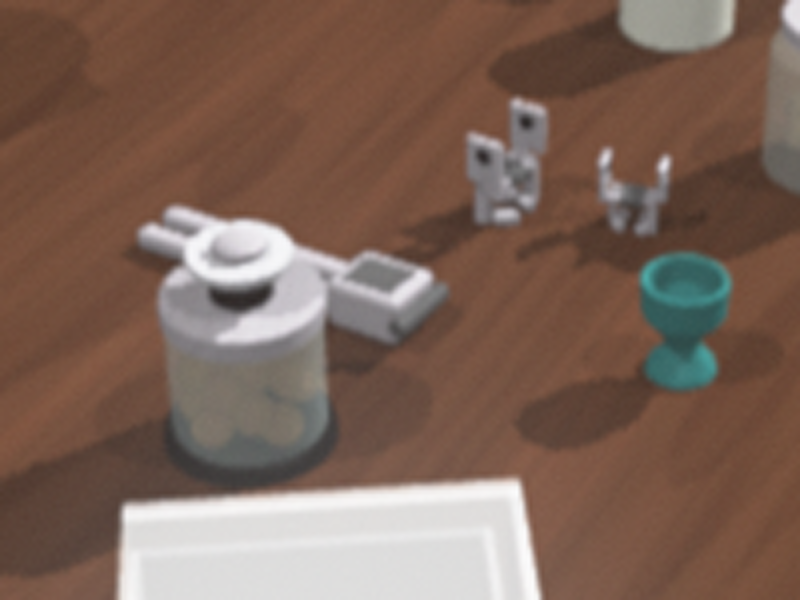

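Two clips: the left one (scene col 325, row 233; top col 232, row 276) and the right one (scene 356,239; top 225,239). The enlarged crop confirms that the left one is clearly taller and wider, with large black eyes, so it is the larger one wanted. The spindle jar is at scene (262,276), top (362,288). The plain storage jar without a spindle is at top (165,197).

```bash
python3 - <<'E'
from h import *
c=ctrl.camera("top")
d=ctrl.cut_out("clip",c)
for m in d[:2]:
    pts=np.argwhere(m["mask"])[:,::-1].astype(np.float32); r=cv2.minAreaRect(pts); b=cv2.boxPoints(r)
    w=np.array([onplane(c,p,0.055)[:2] for p in b]); e=[(np.linalg.norm(w[i]-w[i-1]),np.degrees(np.arctan2(*(w[i]-w[i-1])[::-1]))) for i in (1,2)]
    print(m["centre"],w.mean(0).round(3),np.round(e,3))
for t,z in(("jar_cap",.11),):
    m=ctrl.cut_out(t,c)[0]; print(m["centre"],onplane(c,m["centre"][::-1],z))
w=ctrl.camera("wrist"); print(np.array(w["tool_from_camera"]).round(3).tolist(),w["K"].tolist())
E
```

```text
[237.9, 222.7] [0.611 0.154] [[ 2.10000e-02 -7.47750e+01]
 [ 4.40000e-02 -1.64364e+02]]
[277.9, 233.5] [0.535 0.136] [[ 2.4000e-02 -5.1000e+00]
 [ 5.5000e-02 -9.6341e+01]]
[288.8, 357.8] [ 0.50940999 -0.11479855  0.11      ]
[[0.0, -0.97, -0.243, 0.07], [1.0, 0.0, 0.0, -0.0], [-0.0, -0.243, 0.97, -0.179], [0.0, 0.0, 0.0, 1.0]] [[338.19453498718644, 0.0, 320.9106546516599], [0.0, 338.19453498718644, 237.0810393901286], [0.0, 0.0, 1.0]]
```

View pics/top0z.png

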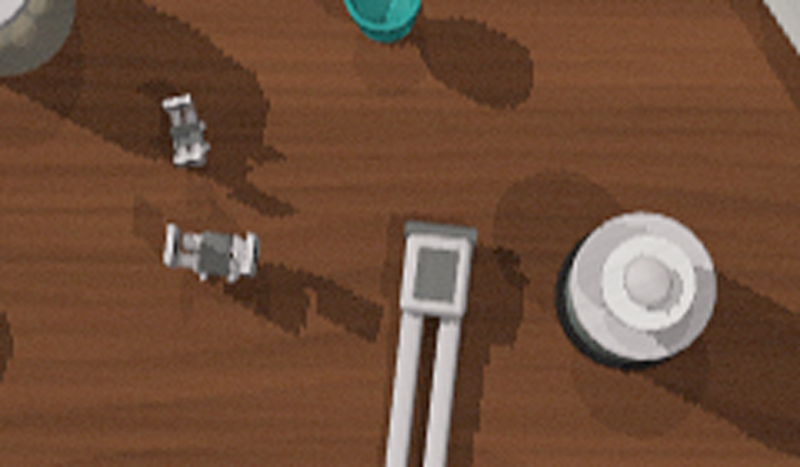

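>>> move_arm --pt "1 0 0 0 0 0 -0.13" --pt "1 -0.32 -0.25 0 0 0 0" --pt "1 -0.32 -0.25 0 0 0 0" --pt "1 -0.64 -0.5 0 0 0 0" --pt "1 -0.64 -0.5 0 0 0 0" --pt "1 -0.64 -0.5 0 0 0 0" --pt "1 -0.64 -0.5 0 0 0 0" --pt "1 -0.64 -0.5 0 0 0 0" --pt "1 -0.64 -0.5 0 0 0 0" --pt "1 -0.64 -0.5 0 0 0 0" --pt "1 -0.64 -0.5 0 0 0 0" --pt "1 -0.64 -0.5 0 0 0 0" --pt "1 -0.64 -0.5 0 0 0 0" --pt "1 -0.64 -0.5 0 0 0 0" --pt "1 -0.64 -0.5 0 0 0 0" --pt "1 -0.32 -0.25 0 0 0 0" --pt "1 -0.32 -0.25 0 0 0 0" --pt "1 0 0 0 0 0 0"

```text
time_s: 2.5
ee_pos: [0.5383, 0.1368, 0.2051]
eef_rot: [-3.141, -0.0, 3.032]
force: [0.4, 0.3, -0.1]
grip_width: 0.0938
grip_force: 0.0
```

```bash
cat >> h.py <<'E'
def wrist():
    o=ctrl.get_obs(); T=np.eye(4); T[:3,:3]=R.from_euler("xyz",o["eef_rot"]).as_matrix(); T[:3,3]=o["ee_pos"]
    c=ctrl.camera("wrist"); c["pose"]=T@np.array(c["tool_from_camera"]); return o,c
E
python3 - <<'E'
from h import *
o,c=wrist(); cv2.imwrite("pics/w1.png",c["color"])
for t in("clip","clip_eyes"):
  for m in ctrl.cut_out(t,c)[:2]:
    pts=np.argwhere(m["mask"])[:,::-1].astype(np.float32); r=cv2.minAreaRect(pts)
    print(t,m["conf"],m["centre"],r,onplane(c,r[0],.06).round(4))
for s in((0.535,.137,.063),(.535,.137,0)): print(proj(c,s))
E
```

```text
clip 0.71 [220.7, 322.7] ((320.4734191894531, 223.1705322265625), (34.713050842285156, 57.16856002807617), 88.85424041748047) [0.535  0.1365 0.06  ]
clip 0.7 [284.8, 351.7] ((348.02923583984375, 287.3347473144531), (42.965572357177734, 17.962087631225586), 70.97439575195312) [0.6049 0.1573 0.06  ]
clip_eyes 0.91 [284.1, 350.1] ((347.6500244140625, 287.9500427246094), (43.323204040527344, 17.70875358581543), 71.56504821777344) [0.6056 0.1568 0.06  ]
clip_eyes 0.73 [223.7, 319.3] ((320.45233154296875, 223.16421508789062), (34.70705795288086, 55.29460525512695), 88.83085632324219) [0.535  0.1365 0.06  ]
[320.93904905 223.71101878]
[320.9413226  212.52457587]
```

View pics/w1.png

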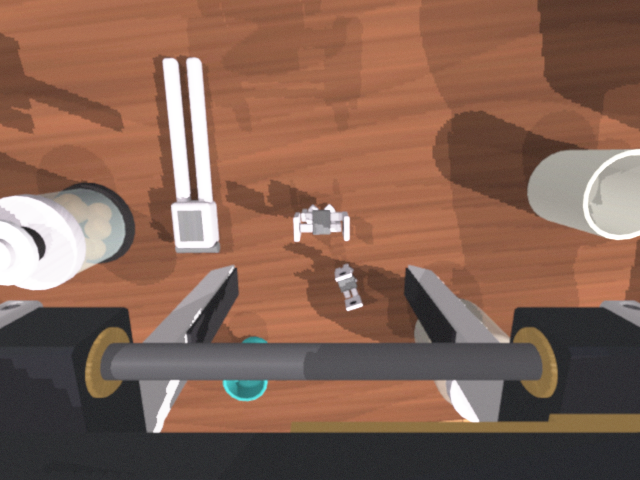

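```bash
python3 - <<'E'
import cv2
t=cv2.imread("pics/w1.png"); cv2.imwrite("pics/w1z.png",cv2.resize(t[195:255,280:360],(800,600),interpolation=cv2.INTER_CUBIC))
E
```

```text
(no output)
```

View pics/w1z.png

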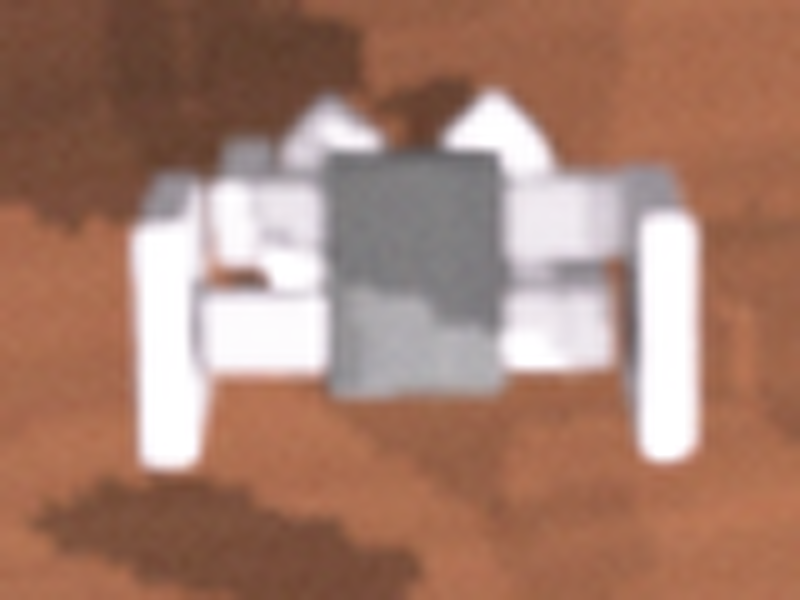

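>>> move_arm --pt "1 -0.03 0 0.3 0 0 0" --pt "1 0 0 0.5 0 0 0" --pt "1 0 0 0.6 0 0 0" --pt "1 0 0 0.6 0 0 0" --pt "1 0 0 0.5 0 0 0" --pt "1 0 0 0.4 0 0 0" --pt "1 0 0 0.3 0 0 0" --pt "1 0 0 0.15 0 0 0" --pt "1 0 0 0 0 0 0" --pt "1 0 0 0 0 0 0"

```text
time_s: 3.65
ee_pos: [0.5392, 0.1384, 0.0388]
eef_rot: [3.141, 0.001, 3.034]
force: [0.7, 0.6, 1.4]
grip_width: 0.0938
grip_force: 0.0
```

>>> move_arm --pt "0.65 0 0 0 0 0 0" --pt "0.65 0 0 0 0 0 0" --pt "0.65 0 0 0 0 0 0" --pt "0.65 0 0 0 0 0 0" --pt "0 0 0 0 0 0 0" --pt "0 0 0 0 0 0 0" --pt "0 0 0 0 0 0 0" --pt "0 0 0 0 0 0 0" --pt "0 0 0 0 0 0 0" --pt "0 0 0 0 0 0 0" --force 35

```text
time_s: 4.65
ee_pos: [0.5391, 0.1381, 0.0386]
eef_rot: [3.142, 0.001, 3.034]
force: [-1.1, -3.2, 8.2]
grip_width: 0.0318
grip_force: 35.0
```

>>> move_arm --pt "0 0 0 -0.1 0 0 0" --pt "0 0 0 -0.2 0 0 0" --pt "0 0 0 -0.5 0 0 0" --pt "0 0 0 -0.7 0 0 0" --pt "0 0 0 -0.7 0 0 0" --pt "0 0 0 -0.7 0 0 0" --pt "0 0 0 -0.5 0 0 0" --pt "0 0 0 -0.2 0 0 0" --pt "0 0.02 -0.2 0 0 0 0" --pt "0 0.05 -0.5 0 0 0 0" --pt "0 0.07 -0.7 0 0 0 0" --pt "0 0.07 -0.7 0 0 0 0" --pt "0 0.05 -0.5 0 0 0 0" --pt "0 0.02 -0.2 0 0 0 0" --pt "0 0 0 0 0 0 0" --pt "0 0 0 0 0 0 0"

```text
time_s: 6.25
ee_pos: [0.5097, 0.001, 0.2173]
eef_rot: [3.141, -0.001, 3.034]
force: [0.3, 0.6, -1.0]
grip_width: 0.0319
grip_force: 35.0
```

```bash
python3 - <<'E'
from h import *
o,c=wrist(); cv2.imwrite("pics/w2.png",c["color"])
print(o["ee_pos"],o["eef_rot"],o["force"],o["grip_width"])
np.savez("w2.npz",pose=c["pose"],K=c["K"])
for m in ctrl.cut_out("jar_cap",c)[:2]: print(m["conf"],m["centre"],m["mask"].sum())
E
```

```text
[0.50973929 0.00098477 0.21732426] [ 3.14143456e+00 -9.36947324e-04  3.03378977e+00] [ 0.34483692  0.60067426 -1.03430603] 0.031923485547577256
0.68 [244.5, 200.1] 8792
```

View pics/w2.png

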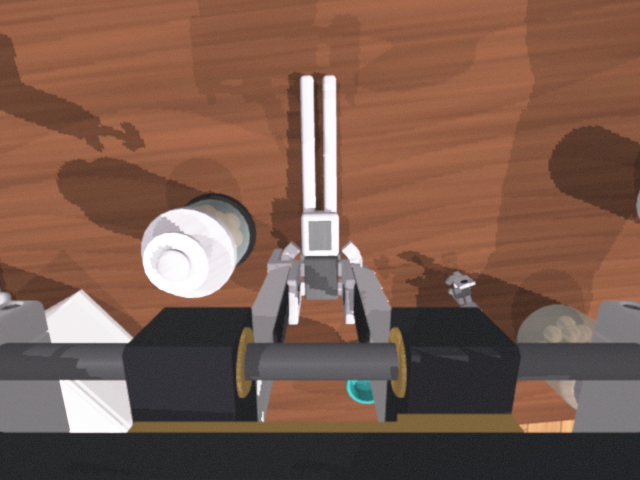

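The picture shows the ring held with its jaws spread (yoke at 320,277) and the jar at left: cap at (190,250), collar and head at (174,263).

```bash
python3 - <<'E'
import cv2,numpy as np
t=cv2.imread("pics/w2.png"); a=cv2.resize(t[190:310,130:250],(580,580),interpolation=cv2.INTER_CUBIC)
g=cv2.createCLAHE(6,(4,4)).apply(a[...,0]); b=cv2.resize(t[225:325,290:352],(220,355),interpolation=cv2.INTER_CUBIC)
o=np.zeros((580,800,3),np.uint8); o[:,:580]=g[...,None]; o[:355,580:]=b
cv2.imwrite("pics/w2z.png",o)
print(t[245:310,320].mean(1).round().tolist())
E
```

```text
[151.0, 154.0, 155.0, 153.0, 165.0, 218.0, 249.0, 253.0, 253.0, 250.0, 222.0, 105.0, 74.0, 86.0, 98.0, 107.0, 114.0, 115.0, 115.0, 115.0, 113.0, 115.0, 113.0, 115.0, 115.0, 115.0, 113.0, 116.0, 113.0, 115.0, 112.0, 101.0, 94.0, 93.0, 95.0, 92.0, 93.0, 94.0, 94.0, 93.0, 95.0, 92.0, 92.0, 96.0, 107.0, 125.0, 137.0, 139.0, 137.0, 139.0, 138.0, 137.0, 136.0, 134.0, 124.0, 110.0, 106.0, 101.0, 101.0, 99.0, 102.0, 103.0, 107.0, 110.0, 108.0]
```

View pics/w2z.png

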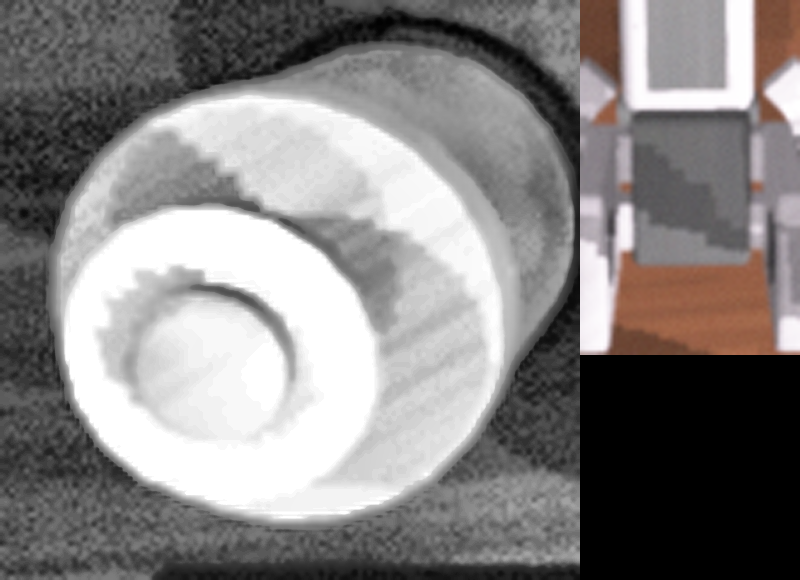

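```bash
python3 - <<'E'
from h import *
from scipy.optimize import least_squares
d=np.load("w2.npz"); c={"pose":d["pose"],"K":d["K"]}
px=lambda L:np.array(L)/4.8333+[129.6,189.6]
cap=px([(265,93),(110,178),(180,118),(350,115),(425,180),(475,260),(500,350),(405,492)])
col=px([(205,205),(378,375),(65,340),(345,480),(290,235),(100,250)])
hd=px([(130,365),(294,365),(210,287),(270,315),(215,442)])
def f(v):
    x,y,rc,h,rh=v
    r=lambda P,z,R_:[np.hypot(*(onplane(c,p,z)[:2]-[x,y]))-R_ for p in P]
    return r(cap,.092,rc)+r(col,h,.028)+r(hd,h+.0085-.003,rh)
s=least_squares(f,[.51,-.115,.046,.118,.014]); print(s.x.round(4),(s.fun*1000).round(1))
s=least_squares(lambda v:f([v[0],v[1],.046,v[2],.014]),[.51,-.115,.118]); print(s.x.round(4),(s.fun*1000).round(1))
o=ctrl.get_obs(); print(o["ee_pos"])
T=np.linalg.inv(R.from_euler("xyz",o["eef_rot"]).as_matrix())
print("yoke",T@(onplane(c,(319.5,(256+299)/2),o["ee_pos"][2]-.0386+.032)-o["ee_pos"]))
print("shift",T@(np.array([s.x[0],s.x[1],o["ee_pos"][2]])-o["ee_pos"])/.05)
E
```

```text
[ 0.5193 -0.1261  0.0419  0.1185  0.0145] [ 1.9 -1.2  0.1  1.1 -1.5 -1.8  0.8  0.6  0.4 -0.7  0.3  2.2 -1.2  0.3
 -0.3  0.1  0.6  0.5 -0.9]
[ 0.5218 -0.1299  0.1103] [ 0.9 -5.7 -2.4  1.1 -1.1 -1.7 -0.2 -4.1  1.4 -0.1  1.4  2.9 -0.4  1.4
  1.   0.7  1.6  1.3 -0.1]
[0.50986591 0.00140264 0.21755917]
yoke [-0.00031499 -0.0014639   0.00659968]
shift [-5.16906326e-01 -2.58616238e+00 -5.49383037e-04]
```

```bash
python3 - <<'E'
from h import *
for n in("top","scene"):
    c=ctrl.camera(n)
    for p in((.519,-.126,.127),(.519,-.126,.1185),(.519,-.126,.092),(.535,.137,.063),(.540,.1373,.063)): print(n,p,proj(c,p).round(1))
    g=c["color"]; cv2.imwrite(f"pics/{n}1.png",g)
E
```

```text
top (0.519, -0.126, 0.127) [364.4 283.3]
top (0.519, -0.126, 0.1185) [364.  283.7]
top (0.519, -0.126, 0.092) [362.5 284.7]
top (0.535, 0.137, 0.063) [232.3 276.1]
top (0.54, 0.1373, 0.063) [232.2 273.7]
scene (0.519, -0.126, 0.127) [258.9 249.7]
scene (0.519, -0.126, 0.1185) [259.1 253.1]
scene (0.519, -0.126, 0.092) [259.8 263.7]
scene (0.535, 0.137, 0.063) [324.2 220.7]
scene (0.54, 0.1373, 0.063) [326.1 221.1]
```

>>> move_arm --pt "0 -0.07 -0.2 0 0 0 0" --pt "0 -0.1 -0.4 0 0 0 0" --pt "0 -0.1 -0.4 0 0 0 0" --pt "0 -0.1 -0.25 0 0 0 0" --pt "0 0 0 0 0 0 0" --pt "0 0 0 0 0 0 0"

```text
time_s: 7.05
ee_pos: [0.5215, -0.0635, 0.2178]
eef_rot: [3.141, -0.0, 3.033]
force: [0.3, 0.7, -1.0]
grip_width: 0.032
grip_force: 35.0
```

```bash
python3 - <<'E'
from h import *
o,c=wrist(); cv2.imwrite("pics/w3.png",c["color"])
np.savez("w3.npz",pose=c["pose"],K=c["K"],ee=o["ee_pos"],rot=o["eef_rot"])
print(o["ee_pos"],o["force"])
u=proj(c,(.519,-.126,.115)); print(u)
r0,c0=int(u[1])-60,max(0,int(u[0])-60)
a=cv2.resize(c["color"][r0:r0+120,c0:c0+120],(600,600),interpolation=cv2.INTER_CUBIC)
g=cv2.createCLAHE(6,(4,4)).apply(a[...,0]); cv2.imwrite("pics/w3z.png",g); print(r0,c0)
E
```

```text
[ 0.52149879 -0.06348989  0.21781228] [ 0.31635204  0.72028421 -1.03208029]
[248.74009081 241.60377783]
181 188
```

View pics/w3z.png

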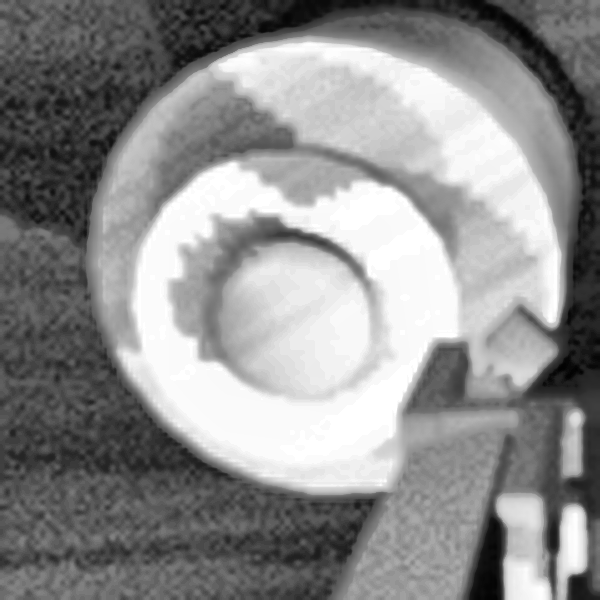

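Crop: the head is centred at crop (297,318), i.e. pixel (247,244). The collar spans crop cols 132–460 around it. I'll fit this jointly with the earlier view.

```bash
python3 - <<'E'
from h import *
from scipy.optimize import least_squares
d=np.load("w2.npz"); c2={"pose":d["pose"],"K":d["K"]}; d=np.load("w3.npz"); c3={"pose":d["pose"],"K":d["K"]}
px=lambda L:np.array(L)/4.8333+[129.6,189.6]
p3=lambda L:np.array(L)/5+[187.6,180.6]
A=[(c2,px([(205,205),(378,375),(65,340),(345,480),(290,235),(100,250)]),0),(c3,p3([(132,310),(460,300),(295,150),(410,195),(165,215)]),0),
 (c2,px([(130,365),(294,365),(210,287),(215,442)]),1),(c3,p3([(215,318),(378,318),(296,238),(305,398)]),1)]
def f(v,A=A):
    x,y,h,rh=v; e=[]
    for c,P,k in A: e+=[np.hypot(*(onplane(c,p,h+(.0055 if k else 0))[:2]-[x,y]))-(rh if k else .028) for p in P]
    return e
s=least_squares(f,[.519,-.126,.118,.014]); print(s.x.round(4),(s.fun*1000).round(1))
s3=least_squares(lambda v:f(v,[A[1],A[3]]),[.519,-.126,.118,.014]); print("w3 only",s3.x.round(4))
T=R.from_euler("xyz",d["rot"]).as_matrix().T
print((T@(np.r_[s.x[:2],d["ee"][2]]-d["ee"])/.05).round(3))
E
```

```text
[ 0.5192 -0.126   0.119   0.0141] [ 0.4 -0.6  0.2  2.2 -1.1  0.3  0.7 -0.8 -0.1 -0.  -0.3  0.1  0.6  1.1
 -0.6 -0.9 -0.   0.1 -0.5]
w3 only [ 0.5195 -0.1265  0.1172  0.0138]
[-0.089 -1.248 -0.   ]
```

>>> move_arm --pt "0 -0.02 -0.25 0 0 0 0" --pt "0 -0.02 -0.4 0 0 0 0" --pt "0 -0.02 -0.4 0 0 0 0" --pt "0 -0.02 -0.2 0 0 0 0" --pt "0 0 0 0.2 0 0 0" --pt "0 0 0 0.3 0 0 0" --pt "0 0 0 0.25 0 0 0" --pt "0 0 0 0.1 0 0 0" --pt "0 0 0 0 0 0 0" --pt "0 0 0 0 0 0 0"

```text
time_s: 8.1
ee_pos: [0.5189, -0.126, 0.1758]
eef_rot: [-3.142, 0.0, 3.034]
force: [-0.7, -0.1, -0.6]
grip_width: 0.032
grip_force: 35.0
```

```bash
python3 - <<'E'
from h import *
o,c=wrist(); print(o["ee_pos"],o["eef_rot"],o["force"])
T=R.from_euler("xyz",o["eef_rot"]).as_matrix().T
print((T@(np.array([.5193,-.1261,o["ee_pos"][2]])-o["ee_pos"])/.05).round(3))
print(proj(c,(.5193,-.1261,.127)),proj(c,(.5193,-.1261,.1185)))
a=c["color"][200:350,240:400]; cv2.imwrite("pics/w4z.png",cv2.resize(a,(640,600),interpolation=cv2.INTER_CUBIC))
E
```

```text
[ 0.51894333 -0.12602684  0.17581496] [-3.14150723e+00  4.59429010e-04  3.03410652e+00] [-0.68677189 -0.14093857 -0.60151797]
[-0.007 -0.001  0.   ]
[321.1594358  255.80877294] [321.15024833 252.34627431]
```

View pics/w4z.png

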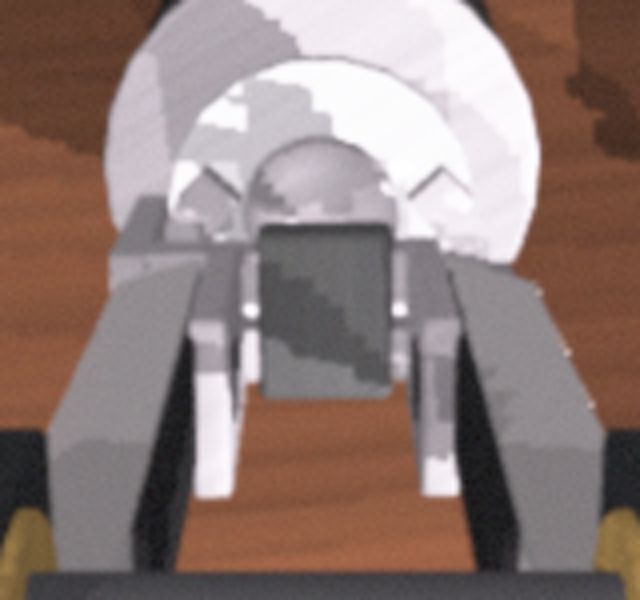

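The view shows the ring centred over the head: jaws at crop cols 240 and 410, head 245–400. I'll descend slowly.

>>> move_arm --pt "0 0 0 0.06 0 0 0" --pt "0 0 0 0.06 0 0 0" --pt "0 0 0 0.06 0 0 0" --pt "0 0 0 0.04 0 0 0" --pt "0 0 0 0 0 0 0" --pt "0 0 0 0 0 0 0"

```text
time_s: 8.75
ee_pos: [0.5187, -0.1262, 0.1645]
eef_rot: [3.142, 0.0, 3.034]
force: [-0.6, -0.0, -1.3]
grip_width: 0.0318
grip_force: 35.0
```

>>> move_arm --pt "0 0 0 0.04 0 0 0" --pt "0 0 0 0.04 0 0 0" --pt "0 0 0 0 0 0 0" --pt "0 0 0 0 0 0 0"

```text
time_s: 9.15
ee_pos: [0.5187, -0.1262, 0.1604]
eef_rot: [-3.142, -0.0, 3.034]
force: [0.1, 0.4, -1.0]
grip_width: 0.0319
grip_force: 35.0
```

No contact at the head's height, so the jaws are passing it. Continuing.

>>> move_arm --pt "0 0 0 0.03 0 0 0" --pt "0 0 0 0.03 0 0 0" --pt "0 0 0 0 0 0 0" --pt "0 0 0 0 0 0 0"

```text
time_s: 9.55
ee_pos: [0.5188, -0.1262, 0.1576]
eef_rot: [-3.142, 0.0, 3.034]
force: [-0.0, -0.5, 0.6]
grip_width: 0.0319
grip_force: 35.0
```

>>> move_arm --pt "0 0 0 0.03 0 0 0" --pt "0 0 0 0.02 0 0 0" --pt "0 0 0 0 0 0 0" --pt "0 0 0 0 0 0 0"

```text
time_s: 9.95
ee_pos: [0.5188, -0.1262, 0.1551]
eef_rot: [-3.142, 0.0, 3.034]
force: [-0.9, -0.2, 3.0]
grip_width: 0.0321
grip_force: 35.0
```

>>> move_arm --pt "0 0 0 0.03 0 0 0" --pt "0 0 0 0.03 0 0 0" --pt "0 0 0 0.03 0 0 0" --pt "0 0 0 0.03 0 0 0" --pt "0 0 0 0 0 0 0" --pt "0 0 0 0 0 0 0"

```text
time_s: 10.55
ee_pos: [0.5188, -0.1262, 0.1491]
eef_rot: [-3.142, 0.0, 3.034]
force: [-0.9, 0.6, 5.4]
grip_width: 0.0322
grip_force: 35.0
```

>>> move_arm --pt "0 0 0 0.03 0 0 0" --pt "0 0 0 0.02 0 0 0" --pt "0 0 0 0 0 0 0" --pt "0 0 0 0 0 0 0" --pt "0 0 0 0 0 0 0"

```text
time_s: 11.05
ee_pos: [0.5189, -0.1262, 0.1468]
eef_rot: [-3.141, 0.001, 3.034]
force: [-0.4, 0.3, 7.0]
grip_width: 0.0322
grip_force: 35.0
```

>>> move_arm --pt "0 0 0 0.025 0 0 0" --pt "0 0 0 0 0 0 0" --pt "0 0 0 0 0 0 0" --pt "0 0 0 0 0 0 0"

```text
time_s: 11.45
ee_pos: [0.5189, -0.1262, 0.1456]
eef_rot: [-3.142, 0.001, 3.034]
force: [-1.5, -0.2, 8.4]
grip_width: 0.0321
grip_force: 35.0
```

>>> move_arm --pt "1 0 0 0 0 0 0" --pt "1 0 0 0 0 0 0" --pt "1 0 0 0 0 0 0" --pt "1 0 0 0 0 0 0" --pt "1 0 0 0 0 0 0" --pt "1 0 0 0 0 0 0"

```text
time_s: 12.05
ee_pos: [0.5186, -0.1261, 0.1449]
eef_rot: [3.141, -0.001, 3.034]
force: [-1.3, -0.0, -0.3]
grip_width: 0.0766
grip_force: 0.0
```

>>> move_arm --pt "1 0 0 -0.1 0 0 0" --pt "1 0 0 -0.3 0 0 0" --pt "1 0 0 -0.5 0 0 0" --pt "1 0 0 -0.5 0 0 0" --pt "1 0 0 -0.3 0 0 0" --pt "1 0 0 -0.1 0 0 0" --pt "1 0 0 0 0 0 0" --pt "1 0 0 0 0 0 0"

```text
time_s: 12.85
ee_pos: [0.5185, -0.1261, 0.2343]
eef_rot: [3.141, -0.001, 3.034]
force: [-0.3, 0.8, 0.5]
grip_width: 0.0944
grip_force: 0.0
```

```bash
python3 - <<'E'
from h import *
o,c=wrist(); print(o["time_s"],o["ee_pos"],o["force"])
s=ctrl.camera("scene"); 
for z in(.118,.11,.175): print(z,proj(s,(.519,-.126,z)))
a=cv2.resize(s["color"][205:305,210:310],(590,590),interpolation=cv2.INTER_CUBIC); b=cv2.resize(c["color"][160:320,290:345],(203,590),interpolation=cv2.INTER_CUBIC)
cv2.imwrite("pics/fin.png",np.hstack([a,b]))
E
```

```text
12.85 [ 0.51845463 -0.12610778  0.23430338] [-0.25289675  0.80830475  0.48188685]
0.118 [259.11321216 253.31486349]
0.11 [259.3412285  256.52070714]
0.175 [257.44041347 229.79579866]
```

View pics/fin.png

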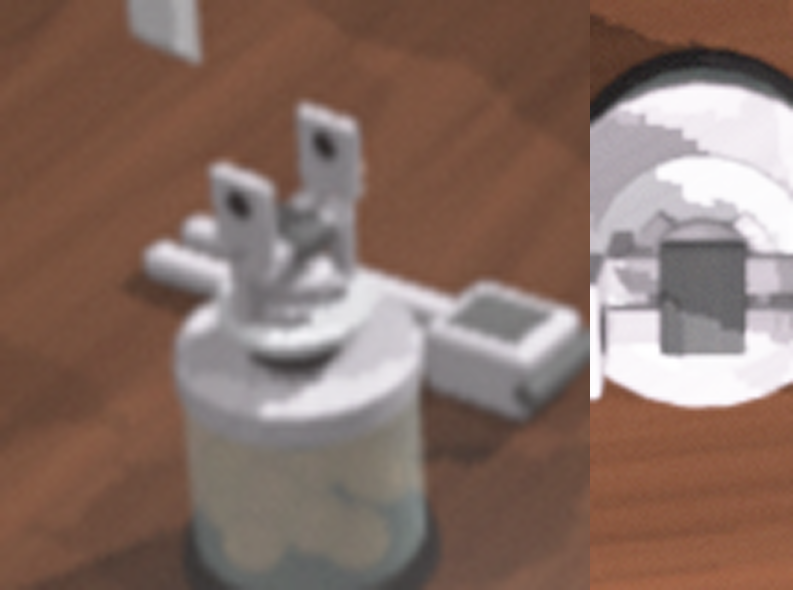

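The picture shows the ring on the spindle with the collar lowered and its rim close to the cap. The collar's front rim is about 3.5 px lower than before, about 8 mm. One numeric check of the ear spacing remains.

```bash
python3 - <<'E'
from h import *
o,c=wrist()
for x in (.519,.525):
  print([proj(c,(.519+s*.1075*h+x-.519,-.1261+s*.9942*h,.1735)).round(1).tolist() for h in (.027,.026,.022) for s in(-1,1)])
g=c["color"].mean(2).round().astype(int)
for r in (262,268): print(r,g[r,272:302].tolist(),g[r,340:372].tolist())
E
```

```text
[[284.7, 251.4], [357.8, 251.4], [286.1, 251.4], [356.4, 251.4], [291.5, 251.4], [351.0, 251.4]]
[[285.8, 259.1], [358.4, 259.1], [287.1, 259.1], [357.1, 259.1], [292.5, 259.1], [351.7, 259.1]]
262 [89, 92, 91, 88, 90, 91, 86, 87, 89, 93, 87, 90, 94, 129, 220, 248, 251, 252, 253, 252, 238, 183, 163, 209, 241, 248, 250, 250, 250, 250] [241, 243, 248, 250, 246, 233, 197, 149, 159, 230, 249, 251, 252, 252, 244, 184, 97, 86, 81, 87, 82, 81, 81, 77, 84, 82, 81, 80, 78, 80, 83, 84]
268 [93, 94, 93, 92, 96, 94, 99, 93, 96, 95, 95, 93, 93, 96, 118, 147, 159, 160, 161, 159, 132, 100, 95, 100, 95, 100, 97, 96, 95, 92] [104, 103, 104, 103, 106, 102, 98, 98, 100, 121, 136, 135, 136, 132, 115, 93, 89, 88, 88, 89, 87, 85, 89, 86, 89, 88, 84, 88, 92, 93, 91, 90]
```

The ears' outer faces are 70 px apart, about 52 mm, so the jaws are closed in the groove.

```bash
python3 -c "
from station import ctrl
print(ctrl.hand_in())"
```

```text
the job is handed in; nothing more can be done
None
```

The larger snap ring sits closed in the spindle's groove and by itself holds the collar about 8 mm down; it was pressed on with about 9.5 N, and the job was handed in at about 13 s, with no verdict returned.

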